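# Screw the filler cap onto the wine lab's canister

### The job

Set the loose red filler cap on the canister's neck, back it off anticlockwise until its lugs drop in at the thread start, then screw it clockwise until it is fully home and hand-tight against its springy seal, and let go. Start the thread by feel, never force the cap, and leave the bottle, flask and beaker where they stand.

Things in the scene. Friction and masses are not known exactly. Their poses are not given: they have to be found in the camera images.
- cap: Red loose screw cap, about 120 g (96 to 150 g), standing grip up on a white sheet. Origin: centre of its underside (bottom edge of the skirt), z up. Round skirt, 65 mm outside diameter, flat top 34 mm above the origin; on top a straight grip bar along the cap's x. Hollow from below: 57 mm inside, 30 mm deep.
- cap_grip (a point): Middle of the cap's grip bar, on the cap's axis, 52 mm above the cap's origin (axes as the cap's). The bar is 50 mm long along the cap's x, 12 mm wide along y, and spans 34 to 63 mm above the cap's origin.
- lugs (a point): On the cap's axis at the level of its lugs, 3.5 mm above the cap's origin. Four round lugs, 5 mm diameter, stick inwards from the skirt at the cap's +x, -x, +y and -y, leaving a 42.4 mm passage between opposite lugs. If the cap catches askew on edges of the stop blocks (torque rises while backing), ease it slightly clockwise and it drops level.
- canister: Fixed pale grey canister, a box 150 mm along its x, 200 mm along its y, 100 mm high, with a blank yellow label on two faces. Origin: on the table under the axis of its white filler neck; the box spans -65 to +135 mm along its y from there.
- handle (a point): Middle of the canister's arched carrying handle: 14 mm bar running 62 to 122 mm from the neck axis along the canister's +y, its top 29 mm above the canister's top.
- neck_foot (a point): Point on the neck's axis at the level of the canister's top, 100 mm above the table. Cap origin above this point: 9 to 14 mm with its lugs on top of the fins or blocks; 4 mm dropped in at the thread start, resting on the seal; about 1.7 mm fully home. The drop-in is a fall of about 9 mm.
- neck_top (a point): Centre of the neck's top end, 28 mm above the canister's top. The neck is a 40 mm post, its last 6 mm a cone narrowing to 30 mm. Dropped in, turning clockwise takes the lugs under the fins, which draw the cap down 2.3 mm (4.8 mm per rad once they bear); after 40 to 75 degrees they meet the blocks, a hard stop: home. Turning takes under 0.3 N m; 0.5 is hand-tight, over 1 strips it.
- fins (a point): On the neck's axis amid its fins (52 mm outside diameter), four, one per quarter turn; where they start differs every time and is not told by any yaw. Each covers 48 degrees, falls 4 mm clockwise (seen from above) and ends low in a 14 mm high stop block; a 30 degree gap follows. Cap on fins: clockwise jams on the blocks; anticlockwise (100 degrees at most) it climbs, then drops into the gaps.
- seal (a joint): Compression of the black seal ring under the neck (68 mm diameter, on the canister's top), in m: 0 free, its top then 4 mm above the canister's top; about 0.0023 with the cap fully home. Spring of about 2.5 N per mm after 3.5 N preload.
- bottle: Loose dark green wine bottle, 75 mm diameter, 285 mm high, bystander. Origin at centre of underside.
- flask: Loose clear conical flask, 78 mm diameter, 120 mm high, bystander. Origin at centre of underside.
- beaker: Loose clear beaker, 60 mm diameter, 75 mm high, bystander. Origin at centre of underside.
Things that resemble listed ones, but are neither listed nor needed, are in the scene too. Leave any turquoise look-alike of the cap alone. There is more than one size of the canister; the job needs the larger.

How it is judged:
By the outcome, as a careful person would: the job done as asked, in the order asked, and still so for the second after the job is handed in, with the robot touching nothing.
It also fails if it takes over 64 s, if anything falls off the work surface, if the arm or the gripper's body presses on something with over 40 N, if the wrist force passes 120 N, or if a joint passes its speed limit or range.

### The arm

A 6-joint arm with a two-finger parallel gripper is mounted at the origin on the work surface. World frame = base frame: x ahead of the robot, y to its left, z up, the work surface at z = 0. Lengths are in mm, angles in rad, forces in N, time in s.
With the tool pointing down it reaches from about 400 to 925 mm from the base axis. Payload 12.5 kg.
Tool frame: the origin (TCP) lies midway between the tips of the shut fingers; the grasp point (between the pads) lies env.grasp_offset behind it (env.grasp_offset is the distance from the TCP to the grasp point, in mm); x points along the fingers, y is the direction in which the jaws open and shut, and the axes are right-handed (so a half turn about x gives the same grasp; the last joint's range is limited). The gripper opens to 95 mm and grips with 3 to 60 N. Pads are 20 mm wide; open, the fingers measure 119 mm over their backs; the gripper's body (75 mm by 180 mm) begins 59 mm behind the grasp point.
Start: joints at [-1.365, 0.491, 1.559, -0, 1.092, -0.106], TCP at [191.756, -594.875, 214.661] pointing down, gripper open.
Joint ranges: [-3.1, 3.1], [-0.84, 2.19], [0.05, 2.79], [-1.13, 4.28], [0.06, 2.93], [-2.69, 2.69]. Speed limits (rad/s): [2.22, 2.22, 2.79, 3.14, 3.14, 3.14].

### API

Orientations are given as [roll, pitch, yaw] about the fixed x, y, z axes, in that order (R = Rz(yaw) Ry(pitch) Rx(roll)).
In Python, from cell import env gives the robot as it stands.
- The arm moves only by the tool apply_moves, never from a script. Its arguments are lists of equal length, an entry for each row: "offset": the shift along the world's x, y, z in units of 25 mm (1.0 is 25 mm), a list of three; "yaw": the turn about the world's z in units of 6 degrees (1.0 is 6 degrees); "jaw": the closure, from -1 (fully open) to 1 (shut), so that 0 is half open. A call has 1 to 20 rows; each row is the pose to reach, as a shift and turn from the pose measured when the call began; what a row does not reach only later rows make up. A row lasts 1/8 s, in which the tool goes at most 62.5 mm and 10.7 degrees, less where a joint would pass 70% of its speed; a pose out of reach is approached as far as the arm can. A call with a gripper value outside its range is refused whole. The fingers move at their own pace and stop on an object; the grip force is fixed at half the most. Time passes only in rows, so rows that repeat a pose let the fingers close. It gives the time, the measured TCP pose, the force and the opening at its end, in the units of the state.
- env.state(): the state, without advancing time (a new reading comes with each control period).
- env.read_camera(name): name is "scene" or "side" or "wrist"; returns a dict with "frame" (384x512x3 uint8, red, green, blue), "fx", "fy", "cx", "cy" (pixels), "xyz" and "rotation" of the camera in the world; the wrist camera has in their place "hand_eye" (4x4, takes a point from camera to tool coordinates, whose origin is the TCP and whose axes are the tool frame's). Camera axes: x right, y down, z forward; pixel columns grow to the right and rows downward; lengths in mm; the calibration is good to about 2 mm. A picture is of the moment at which its call begins: read the wrist's pose just before it. There is no depth.
- env.job_done(): hands the job in, once; it reports no verdict.
The state is a dict: "t": time; "joints": joint angles; "qvel": joint speeds; "tau": joint torques, N m; "eef_pos": TCP position; "tcp_rot": TCP orientation; "ft_force": force on the tool from outside, world axes, zero at the start; "moment": the same for the moment, N m; "opening": opening from 0.0 (shut) to 1.0 (fully open).
Only numpy, scipy, OpenCV 4.12 (cv2) and the standard library are available. Lean on these libraries where they do the work, as an engineer would, in place of code of your own. Each camera call takes 0.05 s, during which the arm holds its last target.

## Working session

There is one attempt and no reset: what is moved stays moved. The work goes in short steps, Python scripts to look and compute and a tool call to move; the robot and the scene stay as the last step left them, time stands still between calls to the robot, and variables do not carry over. Pictures are saved under pics/ and viewed, and the job is handed in when it is done.

Besides the shell and the picture viewer there is one more tool, called after ">>>" as name(argument=value, ...) on one line, values as JSON. apply_moves: Moves the arm, as the interface text tells. Its arguments: {"type":"object","properties":{"offset":{"type":"array"},"yaw":{"type":"array"},"jaw":{"type":"array"}},"required":["offset","yaw","jaw"]}

```bash
mkdir -p pics; ls
python3 - <<'E'
from cell import env
import cv2
s=env.state(); print({k:s[k] for k in('t','eef_pos','tcp_rot','ft_force','moment','opening')}, env.grasp_offset)
for n in('scene','side','wrist'):
    c=env.read_camera(n); cv2.imwrite(f'pics/{n}0.png',cv2.cvtColor(c['frame'],cv2.COLOR_RGB2BGR))
    print(n,{k:v for k,v in c.items() if k!='frame'})
E
```

```text
pics
{'t': 0.0, 'eef_pos': array([ 191.69420709, -594.61820382,  214.05387162]), 'tcp_rot': array([-1.64905718,  1.56969592,  1.8043679 ]), 'ft_force': array([0.56591288, 0.73003947, 0.86517988]), 'moment': array([-0.02088596,  0.01029469,  0.02091366]), 'opening': 0.996111915792784} 18.8
scene {'fx': 452.90293032208575, 'fy': 452.90293032208575, 'cx': 251.0203503791355, 'cy': 180.95460470474725, 'xyz': array([1447.35826458, -453.90518991, 1133.88502274]), 'rotation': array([-2.3716406 , -0.02015392,  1.05517572])}
side {'fx': 442.38318960462317, 'fy': 442.38318960462317, 'cx': 253.78022805193146, 'cy': 192.47101753218706, 'xyz': array([ 394.59931064, 1046.08207698, 1049.35007004]), 'rotation': array([-2.30958899,  0.02019807, -2.97633357])}
wrist {'fx': 321.5555926083229, 'fy': 321.5555926083229, 'cx': 252.23209769996677, 'cy': 195.26597722383082, 'hand_eye': array([[ 7.89884055e-04, -2.65737830e-01,  9.64045010e-01,
        -1.69616174e+02],
       [ 9.99999576e-01,  6.66103098e-04, -6.35732691e-04,
         3.58520750e-01],
       [-4.73215142e-04,  9.64045104e-01,  2.65738243e-01,
        -7.46332861e+01],
       [ 0.00000000e+00,  0.00000000e+00,  0.00000000e+00,
         1.00000000e+00]])}
```

View pics/scene0.png

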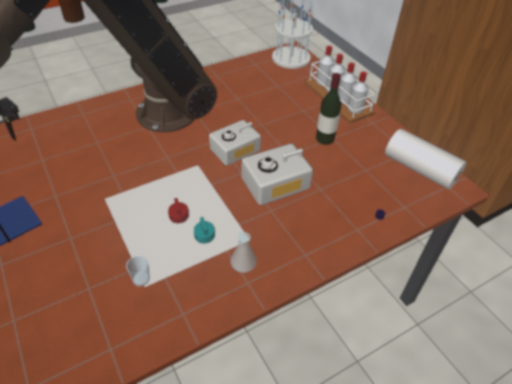

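View pics/side0.png

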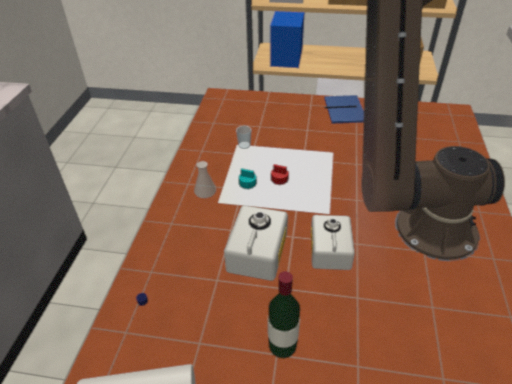

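View pics/wrist0.png

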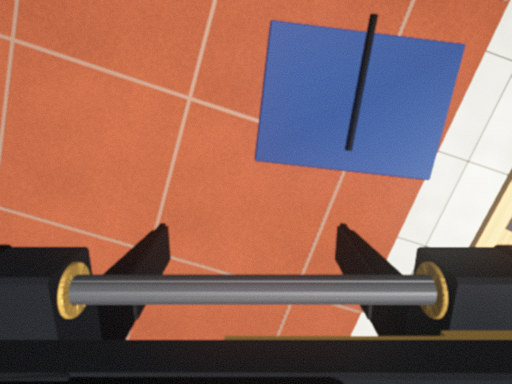

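The scene view shows the red cap at (178,211), the turquoise look-alike at (204,231), the larger canister at (277,173), the smaller one at (235,142), and red bottle tops at about (330,55)–(360,75). In the side view the red cap is at (280,174), the turquoise one at (247,179), the large canister neck at (260,218) and the small one at (332,225). The wrist view shows only the blue book.

What could be mistaken for the target: the turquoise cap at scene (204,231), the red bottle tops at scene (330,55), and the small canister at scene (235,142). By the description I choose the red cap at scene (178,211) and the large canister at scene (277,173).

```bash
cat > h.py <<'E'
import numpy as np, cv2
from scipy.spatial.transform import Rotation as R
from cell import env
def rot(r): return R.from_euler('xyz',r).as_matrix()
def grab(n):
    s=env.state(); c=env.read_camera(n)
    if n=='wrist':
        T=np.eye(4);T[:3,:3]=rot(s['tcp_rot']);T[:3,3]=s['eef_pos'];T=T@c['hand_eye']
        c['M'],c['o']=T[:3,:3],T[:3,3]
    else: c['M'],c['o']=rot(c['rotation']),np.array(c['xyz'])
    return c
def ray(c,u,v): return c['M']@np.array([(u-c['cx'])/c['fx'],(v-c['cy'])/c['fy'],1.])
def plane(c,u,v,z):
    d=ray(c,u,v); return c['o']+d*(z-c['o'][2])/d[2]
def proj(c,p):
    q=c['M'].T@(np.asarray(p,float)-c['o']); return q[:2]/q[2]*[c['fx'],c['fy']]+[c['cx'],c['cy']]
def tri(a,ua,b,ub):
    da,db=ray(a,*ua),ray(b,*ub); A=np.stack([da,-db],1)
    t=np.linalg.lstsq(A,b['o']-a['o'],rcond=None)[0]
    p,q=a['o']+t[0]*da,b['o']+t[1]*db; return (p+q)/2,np.linalg.norm(p-q)
def save(c,name,box=None,k=1):
    f=cv2.cvtColor(c['frame'],cv2.COLOR_RGB2BGR)
    if box: f=f[box[1]:box[3],box[0]:box[2]]
    cv2.imwrite('pics/'+name,cv2.resize(f,None,fx=k,fy=k,interpolation=cv2.INTER_CUBIC))
def red(c):
    h=cv2.cvtColor(c['frame'],cv2.COLOR_RGB2HSV).astype(int)
    return (((h[...,0]<3)|(h[...,0]>170))&(h[...,1]>150)&(h[...,2]>40)).astype(np.uint8)
E
python3 - <<'E'
from h import *
S,D=grab('scene'),grab('side')
save(S,'s1.png',(90,110,330,290),3.3);save(D,'d1.png',(200,130,370,290),4)
for n,c in(('scene',S),('side',D)):
    k,l,st,ce=cv2.connectedComponentsWithStats(red(c))
    for i in range(1,k):
        if 25<st[i,4]<900: print(n,st[i],ce[i],plane(c,*ce[i],25))
E
```

```text
scene [360  73   5   8  29] [362.20689655  76.37931034] [195.67493644 848.01717819  25.        ]
scene [170 202  17  19 204] [177.43627451 210.92156863] [ 526.89275008 -176.53726286   25.        ]
side [272 165  16  19 221] [279.32126697 174.54298643] [ 524.91548215 -167.43706048   25.        ]
side [279 272  13  23 232] [284.89224138 283.36206897] [451.53690647 300.54706081  25.        ]
```

View pics/s1.png

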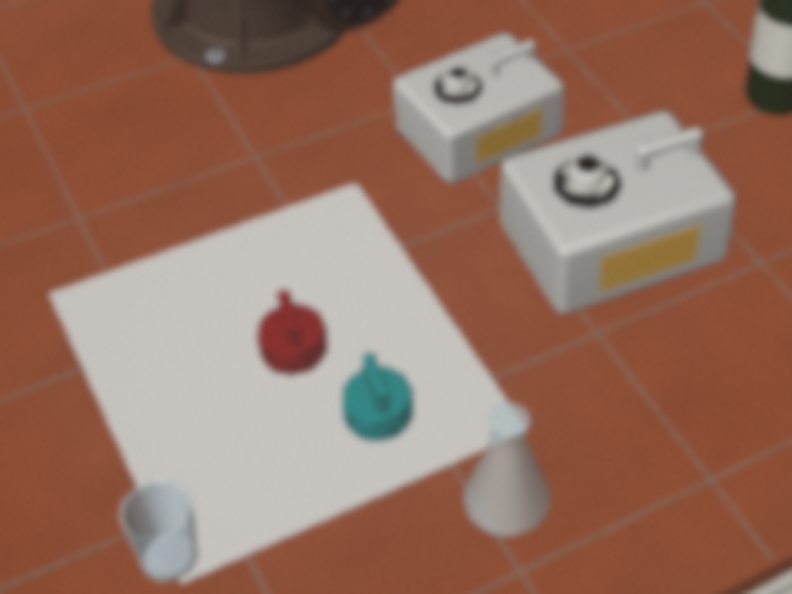

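View pics/d1.png

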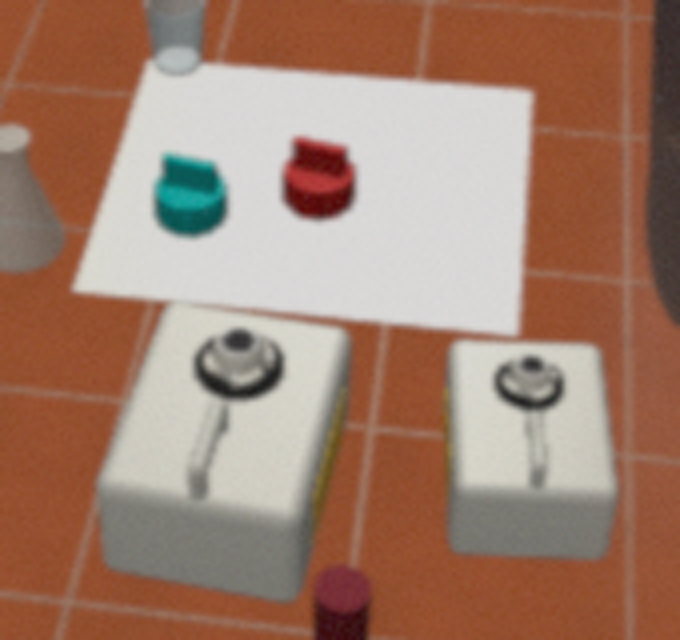

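Run:
```python
from h import *
s=env.state(); print(np.round(rot(s['tcp_rot']),3), s['t'])
S,D=grab('scene'),grab('side')
for z,a,b in((102,(267.9,165.2),(260,221)),(128,(268.2,159.),(259.7,215)),):
    print(z,plane(S,*a,z),plane(D,*b,z),tri(S,a,D,b))
# cap top-bar ends: side px, scene px
f=lambda u,v:(200+u/4,130+v/4)
g=lambda u,v:(90+u/3.3,110+v/3.3)
print('bar',plane(D,*f(297,143),63),plane(D,*f(346,155),63),plane(S,*g(285,293),63),plane(S,*g(295,335),63))
print('handle',plane(D,*f(222,408),128),plane(D,*f(198,480),128),plane(S,*g(640,155),128),plane(S,*g(700,133),128))
print('top corners',[plane(D,*f(*p),100)[:2] for p in((168,308),(348,328),(105,485),(300,510))],[plane(S,*g(*p),100)[:2] for p in((503,162),(660,115),(733,200),(560,252))])
```

```text
[[-0.     0.307 -0.952]
 [ 0.    -0.952 -0.307]
 [-1.    -0.    -0.   ]] 0.25
102 [550.6748214  142.02449439 102.        ] [545.62344375 144.59758863 102.        ] (array([546.9593794 , 143.17475664,  99.33355546]), np.float64(2.559602510091092))
128 [548.8176781  142.85636207 128.        ] [546.1060168  145.39332153 128.        ] (array([546.69073292, 143.87360063, 126.09584137]), np.float64(0.77020386317394))
bar [ 543.75905646 -167.92499276   63.        ] [ 499.02907725 -157.32687229   63.        ] [ 510.47418286 -169.2336103    63.        ] [ 563.51650344 -181.71186303   63.        ]
handle [547.39269112 213.63006568 128.        ] [552.81311473 281.04641387 128.        ] [564.93667919 193.22859972 128.        ] [566.13740654 264.04890369 128.        ]
top corners [array([609.99431027,  91.68990787]), array([470.74291394,  93.39178292]), array([620.95390118, 271.82455323]), array([483.86163703, 273.79591903])] [array([483.36114711,  83.45027133]), array([498.30103887, 262.80313129]), array([639.40604953, 257.31688326]), array([618.96979825,  70.92502828])]
```

>>> apply_moves(offset=[[3,4,0],[6,8,0],[9,12,0],[12,15.5,0],[13.2,17.1,-0.8],[13.2,17.1,-1.6],[13.2,17.1,-1.6],[13.2,17.1,-1.6],[13.2,17.1,-1.6],[13.2,17.1,-1.6],[13.2,17.1,-1.6],[13.2,17.1,-1.6],[13.2,17.1,-1.6]], yaw=[-1,-2,-3,-4,-5.2,-5.2,-5.2,-5.2,-5.2,-5.2,-5.2,-5.2,-5.2], jaw=[0,0,0,0,0,0,0,0,0,0,0,0,0])

```text
t: 1.98
eef_pos: [521.4, -168.2, 174.8]
tcp_rot: [-3.005, 1.57, -0.097]
ft_force: [0.2, 0.1, -0.3]
opening: 0.502
```

Run:
```python
from h import *
W=grab('wrist'); save(W,'w1.png',k=1.5)
s=env.state(); print(s['t'],s['eef_pos'],s['joints'],s['qvel'].max(),np.round(rot(s['tcp_rot'])[:,1],3))
m=red(W); k,l,st,ce=cv2.connectedComponentsWithStats(m)
for i in range(1,k):
    if st[i,4]>200: print(st[i],ce[i],plane(W,*ce[i],40))
```

```text
2.025 [ 521.43245427 -168.06993883  174.73325284] [-4.32465861e-01  4.28007557e-01  1.79586646e+00  1.91994428e-04
  9.17439811e-01  1.37220572e+00] 0.0035316548355087576 [-0.232 -0.973 -0.   ]
[ 225  145   62   66 3050] [255.59442623 177.69442623] [ 528.83877745 -173.54496711   40.        ]
```

View pics/w1.png

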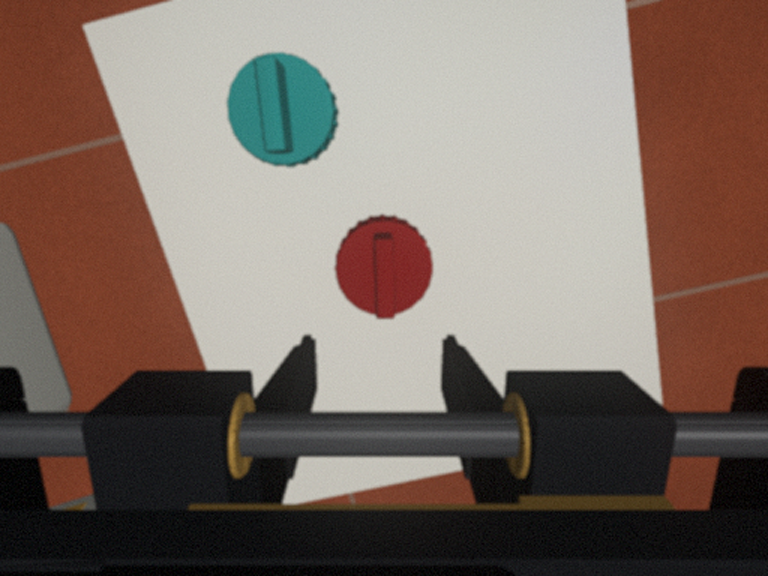

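Run:
```python
from h import *
W=grab('wrist'); save(W,'w1c.png',(210,130,305,225),6)
# circle top plane: skirt top rim extents, rows/cols
m=red(W); cs,_=cv2.findContours(m,cv2.RETR_EXTERNAL,cv2.CHAIN_APPROX_NONE); c=max(cs,key=cv2.contourArea)[:,0,:]
P=np.array([plane(W,u,v,34)[:2] for u,v in c])
# side edges only (left/right halves) fit circle
A=np.c_[2*P,np.ones(len(P))]; x=np.linalg.lstsq(A,(P**2).sum(1),rcond=None)[0]; print('circ34',x[:2],np.sqrt(x[2]+x[0]**2+x[1]**2))
print('bar63',plane(W,256.3,185.3,63),plane(W,256,158.7,63),plane(W,256.6,212,63))
```

```text
circ34 [ 527.03169505 -173.0844002 ] 30.88003228917877
bar63 [ 526.86105893 -173.34137636   63.        ] [ 550.36502999 -178.57737341   63.        ] [ 502.17523667 -167.84103352   63.        ]
```

View pics/w1c.png

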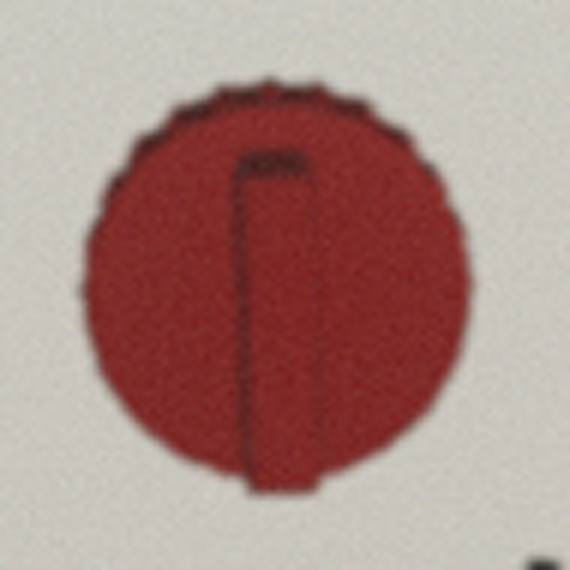

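The crop shows the red cap centred at about crop (278,285), with its bar nearly vertical from (275,178) to (284,490). The circle centre and the bar's middle agree at (527,-173), and the sizes fit (bar 49 mm, radius 31).

>>> apply_moves(offset=[[0.22,-0.21,-2],[0.22,-0.21,-4],[0.22,-0.21,-5],[0.22,-0.21,-5.45],[0.22,-0.21,-5.45],[0.22,-0.21,-5.45],[0.22,-0.21,-5.45],[0.22,-0.21,-5.45],[0.22,-0.21,-5.45],[0.22,-0.21,-5.45],[0.22,-0.21,-5.45],[0.22,-0.21,-5.45],[0.22,-0.21,-5.45],[0.22,-0.21,-5.45]], yaw=[0.3,0.3,0.3,0.3,0.3,0.3,0.3,0.3,0.3,0.3,0.3,0.3,0.3,0.3], jaw=[0,0,0,0,0,0,0,1,1,1,1,1,1,1])

```text
t: 3.82
eef_pos: [527.0, -173.2, 38.4]
tcp_rot: [-2.55, 1.571, 0.389]
ft_force: [-0.2, 0.4, 0.1]
opening: 0.123
```

Run:
```python
from h import *
W=grab('wrist'); save(W,'w2.png',k=1.5)
s=env.state(); print(s['t'],s['eef_pos'],s['ft_force'],s['moment'],s['opening'],np.round(rot(s['tcp_rot'])[:,1],3))
```

```text
3.875 [ 526.98938109 -173.15915528   38.42092426] [-0.20070027  0.85914545 -0.43998399] [ 0.1052803  -0.04139627 -0.02347056] 0.12874437852601336 [-0.201 -0.98  -0.   ]
```

View pics/w2.png

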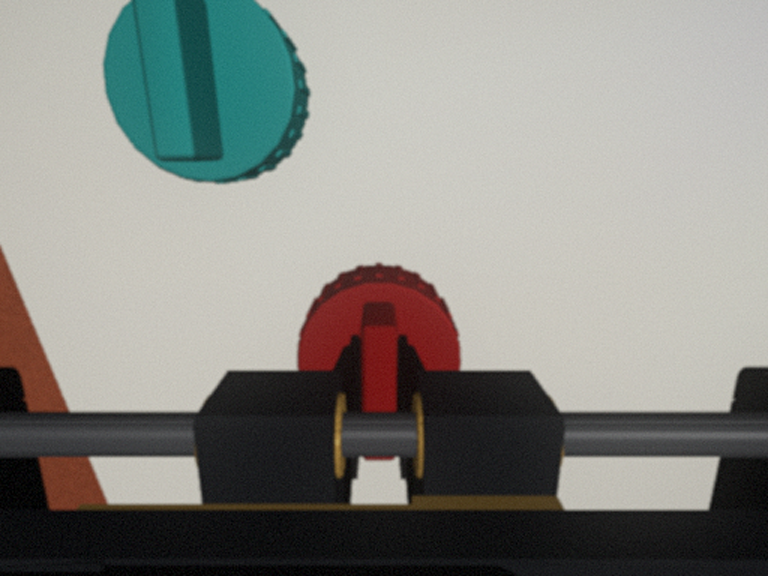

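The grip is confirmed: the fingers stand either side of the bar at about (380,350), with an opening of 12 mm. Next I lift and view the neck from a stand-off.

>>> apply_moves(offset=[[0,0,2],[0,0,4],[0,0,6.5],[0,0,8.8],[-0.5,2.5,8.8],[-1,5,8.8],[-1.6,7.5,8.8],[-1.6,10,8.8],[-1.6,12.2,8.8],[-1.6,12.2,8.8],[-1.6,12.2,8.8],[-1.6,12.2,8.8],[-1.6,12.2,8.8]], yaw=[0,0,0,0,0,0,0,0,0,0,0,0,0], jaw=[1,1,1,1,1,1,1,1,1,1,1,1,1])

```text
t: 5.5
eef_pos: [487.1, 130.8, 258.4]
tcp_rot: [-2.726, 1.571, 0.212]
ft_force: [0.3, 1.2, -0.6]
opening: 0.122
```

Run:
```python
from h import *
W=grab('wrist'); save(W,'w3.png',k=1.5)
s=env.state(); print(s['t'],s['eef_pos'],s['joints'],s['ft_force'],s['moment'],s['opening'],np.round(rot(s['tcp_rot'])[:,1],3))
print(proj(W,[547,143.5,128]))
```

```text
5.55 [487.11809577 130.9054715  258.44410568] [1.31495355e-01 2.72171764e-01 1.78901493e+00 2.51142144e-05
 1.08016186e+00 1.90629511e+00] [ 0.2050614  -0.28191556 -1.75217418] [ 0.06904404  0.0219712  -0.00517835] 0.1279491385500422 [-0.203 -0.979 -0.   ]
[225.13901238 127.81886153]
```

View pics/w3.png

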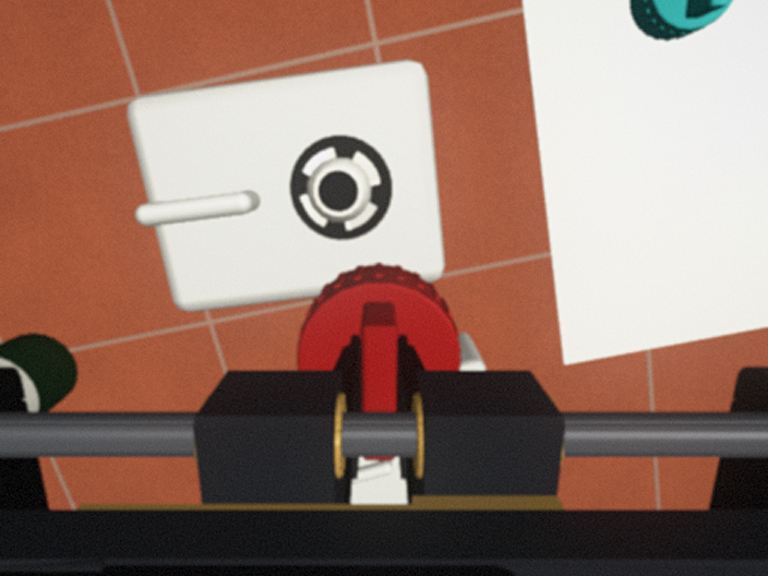

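Run:
```python
from h import *
W=grab('wrist'); x0,y0=180,75
save(W,'w3c.png',(x0,y0,x0+95,y0+95),6)
g=cv2.cvtColor(W['frame'],cv2.COLOR_RGB2GRAY)
b=(g<95).astype(np.uint8); b[:y0]=0;b[y0+90:]=0;b[:,:x0]=0;b[:,x0+90:]=0
cs,_=cv2.findContours(b,cv2.RETR_CCOMP,cv2.CHAIN_APPROX_NONE)
def fit(c,z):
    P=np.array([plane(W,u,v,z)[:2] for u,v in c[:,0,:]]);A=np.c_[2*P,np.ones(len(P))]
    x=np.linalg.lstsq(A,(P**2).sum(1),rcond=None)[0];return x[:2],np.sqrt(x[2]+x[0]**2+x[1]**2)
for c in cs:
    if len(c)>20: print(len(c),cv2.boundingRect(c),'z104',fit(c,104),'z128',fit(c,128))
```

```text
70 (213, 115, 25, 25) z104 (array([546.68959135, 145.78217002]), np.float64(11.918480529215376)) z128 (array([547.69548701, 143.53529055]), np.float64(11.03583875084491))
188 (194, 91, 67, 68) z104 (array([547.76117791, 143.45439695]), np.float64(32.370248443955596)) z128 (array([548.68771554, 141.37990437]), np.float64(29.97301889927611))
181 (198, 97, 58, 58) z104 (array([547.38055694, 144.33009813]), np.float64(26.228413943151924)) z128 (array([548.33528206, 142.19075412]), np.float64(24.286027590347473))
```

View pics/w3c.png

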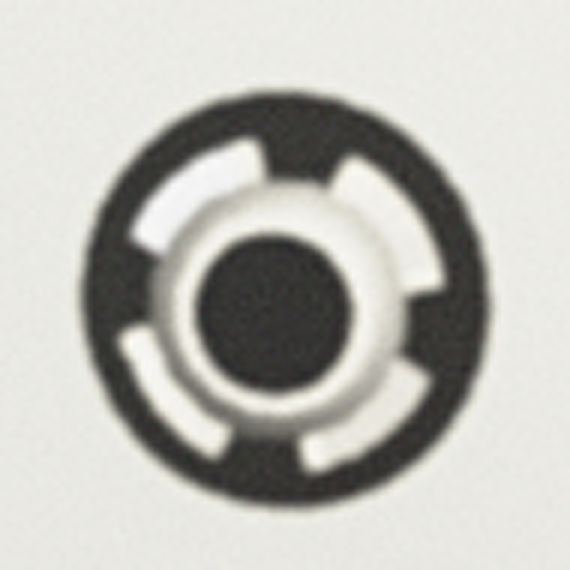

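The crop shows the seal ring centred at (285,298) and the neck hole at (275,313). The gaps between the fins sit at (303,150), (445,330), (263,470) and (115,283). The neck axis is (547.7,143.5) both from the seal plane and from the neck-top plane. The lugs would now come down in a gap. So that the cap lands on the fins and can then be backed off as asked, I turn it about 49° anticlockwise, which puts the lugs mid-fin and leaves wrist range for the screwing.

>>> apply_moves(offset=[[1.2,0.25,-0.5],[2.42,0.5,-1],[2.42,0.5,-1.8],[2.42,0.5,-2.5],[2.42,0.5,-2.94],[2.42,0.5,-2.94],[2.42,0.5,-2.94],[2.42,0.5,-2.94],[2.42,0.5,-2.94]], yaw=[1.5,3,4.5,6,7.5,8.2,8.2,8.2,8.2], jaw=[1,1,1,1,1,1,1,1,1])

```text
t: 6.72
eef_pos: [547.7, 143.5, 185.1]
tcp_rot: [3.069, 1.57, 0.581]
ft_force: [0.5, -0.4, -1.1]
opening: 0.124
```

Run:
```python
from h import *
W=grab('wrist'); save(W,'w4.png',k=1.5)
s=env.state(); t=rot(s['tcp_rot'])[:,1]; print(s['t'],s['eef_pos'],s['joints'],s['ft_force'],s['moment'],s['opening'],np.degrees(np.arctan2(t[1],t[0])))
S,D=grab('scene'),grab('side');save(S,'s4.png',(210,90,330,210),5);save(D,'d4.png',(200,130,320,250),5)
```

```text
6.775 [547.65880101 143.52294282 185.07571414] [1.39523082e-01 4.39961862e-01 1.74051664e+00 2.91152933e-04
 9.60728222e-01 1.05605450e+00] [-0.24121332  0.35060882 -0.83155734] [-0.05031392 -0.06912718  0.03777102] 0.12520118646936107 -52.522936603013136
```

View pics/w4.png

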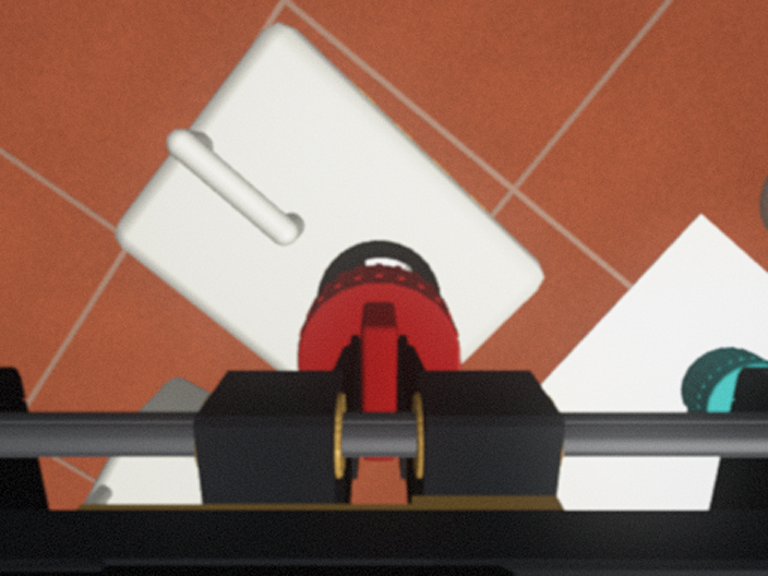

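View pics/s4.png

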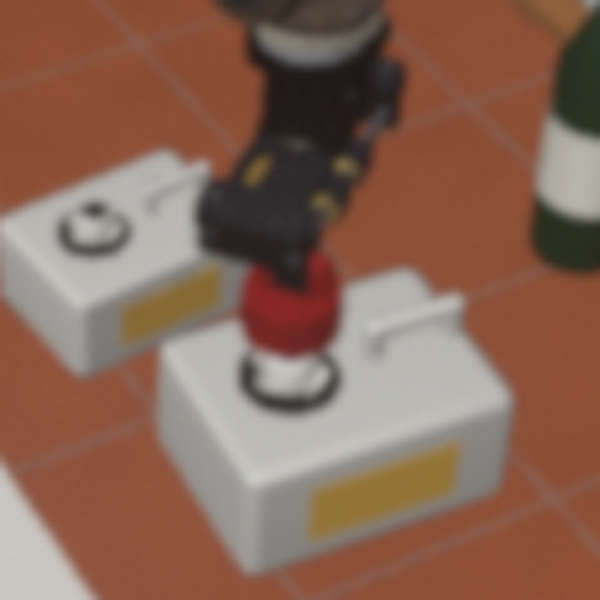

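View pics/d4.png

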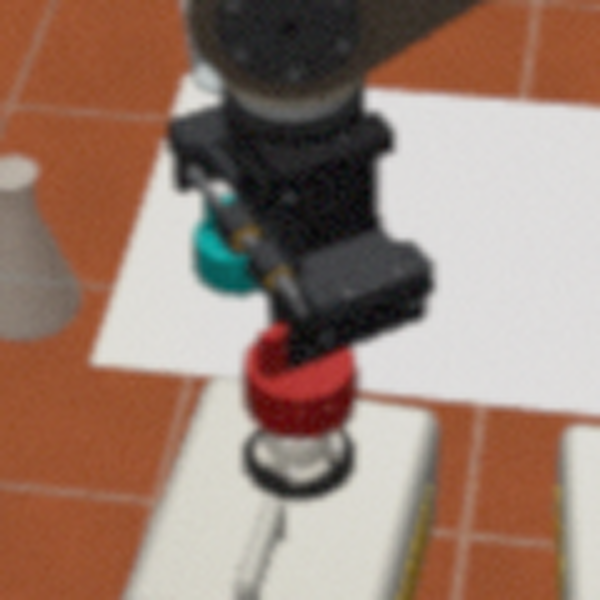

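All three views show the cap centred over the neck: scene crop (291,330) over (290,375), side crop (300,385) over (298,450). In the wrist view a fin shows at (387,262), ahead of the lug. I lower it gently.

>>> apply_moves(offset=[[0,0,-0.4],[0,0,-0.7],[0,0,-0.85],[0,0,-1.0],[0,0,-1.0],[0,0,-1.0]], yaw=[0,0,0,0,0,0], jaw=[1,1,1,1,1,1])

```text
t: 7.62
eef_pos: [547.7, 143.6, 160.2]
tcp_rot: [3.039, 1.57, 0.551]
ft_force: [-0.7, 0.7, -1.6]
opening: 0.123
```

```bash
cat > st.py <<'E'
from h import *
s=env.state(); t=rot(s['tcp_rot'])[:,1]; print(s['t'],s['eef_pos'].round(2),'F',s['ft_force'].round(1),'M',s['moment'].round(2),s['opening'],'th',np.degrees(np.arctan2(t[1],t[0])).round(2))
E
python3 st.py
```

```text
7.625 [547.71 143.56 160.18] F [-0.7  0.7 -1.6] M [0.04 0.01 0.01] 0.12318560823263225 th -52.5
```

>>> apply_moves(offset=[[0,0,-0.1],[0,0,-0.2],[0,0,-0.28],[0,0,-0.28]], yaw=[0,0,0,0], jaw=[1,1,1,1])

```text
t: 8.12
eef_pos: [547.8, 143.6, 153.0]
tcp_rot: [2.982, 1.57, 0.495]
ft_force: [0.7, 0.9, -2.0]
opening: 0.126
```

```bash
python3 st.py
```

```text
8.125 [547.84 143.6  153.04] F [ 0.7  0.9 -2. ] M [ 0.2  -0.27 -0.05] 0.12570894690718531 th -52.5
```

>>> apply_moves(offset=[[0,0,-0.03],[0,0,-0.06],[0,0,-0.08],[0,0,-0.08]], yaw=[0,0,0,0], jaw=[1,1,1,1])

```text
t: 8.62
eef_pos: [547.9, 143.6, 151.0]
tcp_rot: [2.985, 1.57, 0.498]
ft_force: [0.6, -0.6, -1.3]
opening: 0.125
```

```bash
python3 st.py
```

```text
8.625 [547.85 143.63 151.05] F [ 0.6 -0.6 -1.3] M [ 0.2  -0.26 -0.01] 0.12476571869160394 th -52.5
```

>>> apply_moves(offset=[[0,0,-0.03],[0,0,-0.06],[0,0,-0.06],[0,0,-0.06]], yaw=[0,0,0,0], jaw=[1,1,1,1])

```text
t: 9.12
eef_pos: [547.9, 143.6, 150.0]
tcp_rot: [2.839, 1.569, 0.352]
ft_force: [-0.3, 0.3, 5.6]
opening: 0.127
```

```bash
python3 st.py
```

```text
9.125 [547.94 143.62 150.04] F [-0.3  0.3  5.6] M [0.04 0.14 0.02] 0.12714242894035577 th -52.5
```

Contact came at cap origin 11.6 mm above the canister top, inside the 9–14 mm range, so the lugs are on the fins as intended. Next I back off anticlockwise, letting it climb.

>>> apply_moves(offset=[[0,0,0.01],[0,0,0.02],[0,0,0.03],[0,0,0.03]], yaw=[0.5,1,1.5,1.5], jaw=[1,1,1,1])

```text
t: 9.62
eef_pos: [548.0, 143.6, 150.9]
tcp_rot: [2.806, 1.569, 0.475]
ft_force: [0.4, 0.4, 1.6]
opening: 0.12
```

```bash
python3 st.py
```

```text
9.625 [547.98 143.65 150.94] F [0.4 0.4 1.6] M [ 0.13 -0.09  0.02] 0.11961487884880252 th -43.52
```

>>> apply_moves(offset=[[0,0,0.005],[0,0,0.01],[0,0,0.01],[0,0,0.01]], yaw=[0.5,1,1,1], jaw=[1,1,1,1])

```text
t: 10.12
eef_pos: [547.9, 143.6, 151.2]
tcp_rot: [2.863, 1.57, 0.635]
ft_force: [-0.1, -0.6, 0.5]
opening: 0.125
```

```bash
python3 st.py
```

```text
10.125 [547.85 143.57 151.16] F [-0.1 -0.6  0.5] M [-0.04 -0.06  0.03] 0.12517787869669195 th -37.62
```

>>> apply_moves(offset=[[0,0,0],[0,0,0],[0,0,0]], yaw=[0.5,1,1], jaw=[1,1,1])

```text
t: 10.5
eef_pos: [547.8, 143.6, 151.0]
tcp_rot: [2.99, 1.57, 0.866]
ft_force: [-0.2, 0.9, -1.5]
opening: 0.126
```

```bash
python3 st.py
```

```text
10.5 [547.81 143.6  151.  ] F [-0.2  0.9 -1.5] M [ 0.09 -0.16 -0.01] 0.1261681347105886 th -31.69
```

>>> apply_moves(offset=[[0,0,0],[0,0,0],[0,0,0],[0,0,-0.04],[0,0,-0.08],[0,0,-0.08]], yaw=[0.6,1.2,1.8,1.8,1.8,1.8], jaw=[1,1,1,1,1,1])

```text
t: 11.25
eef_pos: [547.7, 143.6, 148.9]
tcp_rot: [-3.073, 1.57, 1.273]
ft_force: [0.3, 1.3, -2.0]
opening: 0.128
```

```bash
python3 st.py
```

```text
11.25 [547.74 143.63 148.85] F [ 0.3  1.3 -2. ] M [ 0.15 -0.18 -0.03] 0.12829071725606359 th -20.96
```

It is free and in the gap, having been backed off 31°. I keep lowering by feel to the seal.

>>> apply_moves(offset=[[0,0,-0.06],[0,0,-0.12],[0,0,-0.18],[0,0,-0.2],[0,0,-0.2]], yaw=[0,0,0,0,0], jaw=[1,1,1,1,1])

```text
t: 11.88
eef_pos: [547.7, 143.6, 143.8]
tcp_rot: [-2.942, 1.57, 1.404]
ft_force: [0.5, 1.1, -1.3]
opening: 0.124
```

```bash
python3 st.py
```

```text
11.875 [547.73 143.58 143.79] F [ 0.5  1.1 -1.3] M [ 0.17 -0.15 -0.04] 0.12398669474908415 th -20.96
```

>>> apply_moves(offset=[[0,0,-0.03],[0,0,-0.055],[0,0,-0.055],[0,0,-0.055]], yaw=[0,0,0,0], jaw=[1,1,1,1])

```text
t: 12.38
eef_pos: [547.7, 143.6, 142.4]
tcp_rot: [-3.011, 1.57, 1.335]
ft_force: [0.3, 1.1, -0.6]
opening: 0.123
```

```bash
python3 st.py
```

```text
12.375 [547.73 143.63 142.44] F [ 0.3  1.1 -0.6] M [ 0.23 -0.16  0.01] 0.12290428274988066 th -20.96
```

The cap is at the dropped-in height, 4.0 mm above the canister top. Now I screw clockwise, watching torque and height.

>>> apply_moves(offset=[[0,0,-0.01],[0,0,-0.016],[0,0,-0.016],[0,0,-0.016],[0,0,-0.016]], yaw=[0,-0.7,-1.4,-2,-2], jaw=[1,1,1,1,1])

```text
t: 13.0
eef_pos: [547.9, 143.6, 142.3]
tcp_rot: [2.917, 1.57, 0.771]
ft_force: [-0.2, -0.3, 2.2]
opening: 0.125
```

```bash
python3 st.py
```

```text
13.0 [547.88 143.57 142.26] F [-0.2 -0.3  2.2] M [-0.   -0.08 -0.04] 0.12496681397006655 th -32.94
```

>>> apply_moves(offset=[[0,0,0],[0,0,-0.01],[0,0,-0.02],[0,0,-0.02]], yaw=[-0.7,-1.4,-2,-2], jaw=[1,1,1,1])

```text
t: 13.5
eef_pos: [548.1, 143.6, 142.0]
tcp_rot: [2.794, 1.569, 0.441]
ft_force: [0.8, 1.1, 3.7]
opening: 0.123
```

```bash
python3 st.py
```

```text
13.5 [548.05 143.6  141.98] F [0.8 1.1 3.7] M [ 0.02 -0.01 -0.08] 0.12312630109842898 th -44.85
```

>>> apply_moves(offset=[[0,0,-0.006],[0,0,-0.016],[0,0,-0.026],[0,0,-0.026]], yaw=[-0.6,-1.2,-1.8,-1.8], jaw=[1,1,1,1])

```text
t: 14.0
eef_pos: [548.1, 143.5, 141.5]
tcp_rot: [2.731, 1.569, 0.191]
ft_force: [-0.5, -0.3, 4.2]
opening: 0.123
```

```bash
python3 st.py
```

```text
14.0 [548.13 143.54 141.52] F [-0.5 -0.3  4.2] M [-0.12  0.05 -0.07] 0.12283389839127985 th -55.51
```

>>> apply_moves(offset=[[0,0,-0.01],[0,0,-0.02],[0,0,-0.03],[0,0,-0.03]], yaw=[-0.5,-1,-1.5,-1.5], jaw=[1,1,1,1])

```text
t: 14.5
eef_pos: [548.3, 143.5, 141.0]
tcp_rot: [2.746, 1.568, 0.052]
ft_force: [0.4, 0.1, 5.1]
opening: 0.123
```

```bash
python3 st.py
```

```text
14.5 [548.33 143.52 140.97] F [0.4 0.1 5.1] M [-0.08 -0.06 -0.05] 0.12339348797009932 th -64.37
```

>>> apply_moves(offset=[[-0.01,0,-0.007],[-0.015,0,-0.015],[-0.015,0,-0.02],[-0.015,0,-0.02]], yaw=[-0.4,-0.8,-1.2,-1.2], jaw=[1,1,1,1])

```text
t: 15.0
eef_pos: [548.2, 143.7, 140.5]
tcp_rot: [2.825, 1.568, 0.007]
ft_force: [2.4, 1.2, 3.2]
opening: 0.123
```

```bash
python3 st.py
```

```text
15.0 [548.16 143.65 140.51] F [2.4 1.2 3.2] M [ 0.35 -0.25  0.04] 0.12281406704596788 th -71.42
```

>>> apply_moves(offset=[[0,0,-0.006],[0,0,-0.01],[0,0,-0.01]], yaw=[-0.3,-0.6,-0.6], jaw=[1,1,1])

```text
t: 15.38
eef_pos: [548.2, 143.7, 140.3]
tcp_rot: [2.856, 1.568, -0.024]
ft_force: [1.9, 2.4, 3.5]
opening: 0.123
```

```bash
python3 st.py
```

```text
15.375 [548.24 143.67 140.28] F [1.9 2.4 3.5] M [ 0.34 -0.21  0.04] 0.12293750364133967 th -75.04
```

>>> apply_moves(offset=[[0,0,-0.006],[0,0,-0.01],[0,0,-0.01]], yaw=[-0.3,-0.5,-0.5], jaw=[1,1,1])

```text
t: 15.75
eef_pos: [548.4, 143.7, 140.1]
tcp_rot: [2.881, 1.567, -0.052]
ft_force: [2.8, 2.4, 3.8]
opening: 0.125
```

```bash
python3 st.py
```

```text
15.75 [548.41 143.72 140.1 ] F [2.8 2.4 3.8] M [ 0.42 -0.35  0.19] 0.12453023656723146 th -78.05
```

>>> apply_moves(offset=[[0,0,0],[0,0,0]], yaw=[-0.2,-0.2], jaw=[1,1])

```text
t: 16.0
eef_pos: [548.5, 143.7, 140.1]
tcp_rot: [2.881, 1.567, -0.073]
ft_force: [3.6, 0.4, 2.3]
opening: 0.124
```

```bash
python3 st.py
```

```text
16.0 [548.54 143.74 140.06] F [3.6 0.4 2.3] M [ 0.45 -0.55  0.4 ] 0.1242273476165235 th -79.26
```

>>> apply_moves(offset=[[0,0,0],[0,0,0]], yaw=[-0.15,-0.15], jaw=[1,1])

```text
t: 16.25
eef_pos: [548.6, 143.7, 140.1]
tcp_rot: [2.867, 1.567, -0.103]
ft_force: [3.7, 1.2, 1.3]
opening: 0.127
```

```bash
python3 st.py
```

```text
16.25 [548.63 143.74 140.05] F [3.7 1.2 1.3] M [ 0.4  -0.54  0.59] 0.1265199848070324 th -80.16
```

The torque reached 0.59 N m, rising steeply against the stop, with the cap at 1.65 mm. That is home and hand-tight, so I let go and rise.

>>> apply_moves(offset=[[0,0,0],[0,0,0],[0,0,0],[0,0,0],[0,0,0.5],[0,0,1.2],[0,0,2.5],[0,0,4.5],[-1.5,0,5],[-2.6,0,5],[-2.6,0,5],[-2.6,0,5]], yaw=[0,0,0,0,0,0,0,0,0,0,0,0], jaw=[0,0,0,0,0,0,0,0,0,0,0,0])

```text
t: 17.75
eef_pos: [484.3, 143.8, 265.7]
tcp_rot: [2.923, 1.566, -0.047]
ft_force: [0.9, -0.3, 0.2]
opening: 0.505
```

```bash
python3 st.py
python3 - <<'E'
from h import *
W=grab('wrist'); save(W,'w5.png',k=1.5)
S,D=grab('scene'),grab('side');save(S,'s5.png',k=1.5);save(D,'d5.png',k=1.5)
E
```

```text
17.75 [484.26 143.78 265.68] F [ 0.9 -0.3  0.2] M [ 0.    0.08 -0.02] 0.5045154181506563 th -80.17
```

View pics/w5.png

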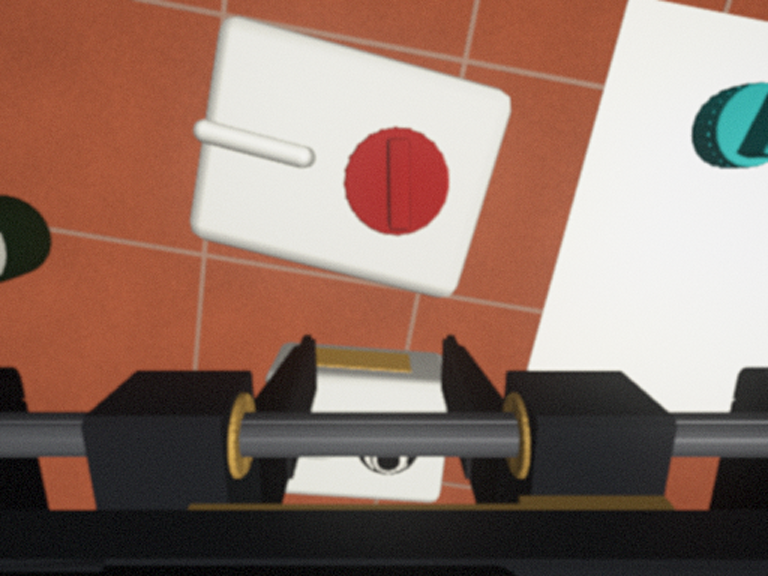

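View pics/s5.png

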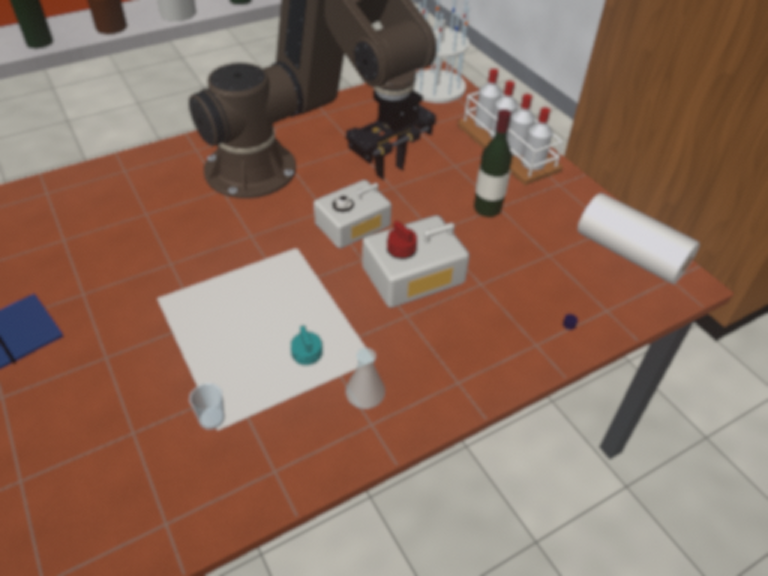

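View pics/d5.png

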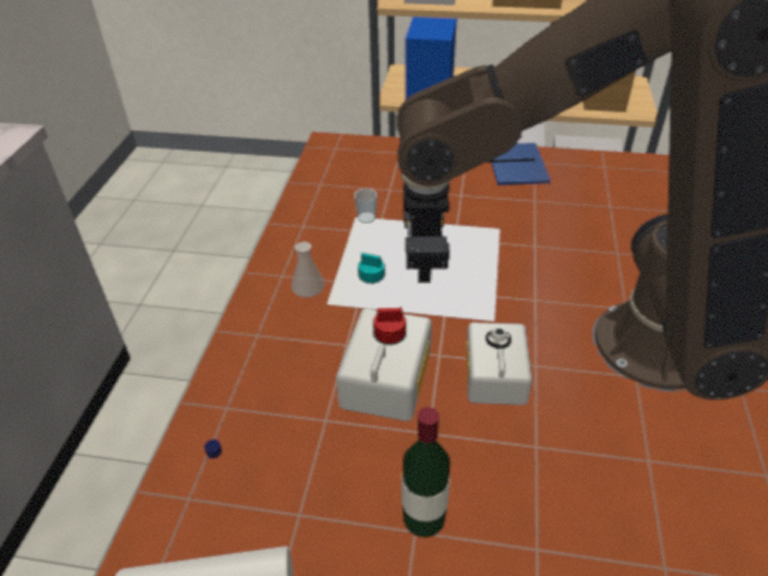

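The wrist view shows the cap seated level at (397,181), with its bar still upright in the image, so it has neither slipped nor backed off on release. The scene and side views show bottle, flask, beaker and turquoise cap where they stood.

Run:
```python
from h import *
W=grab('wrist')
print(plane(W,399/1.5,185/1.5,164.7), plane(W,397/1.5,181/1.5,135.7))
print(env.job_done())
```

```text
[547.15619479 142.84057689 164.7       ] [548.18975443 143.03131303 135.7       ]
the job is handed in; nothing more can be done
None
```

The red cap is on the larger canister, screwed home and hand-tight. I let go of it and handed the job in at about 18 s of the 64 s allowed.

- **Landing:** I gripped the cap by its bar and set it down on the fins, with contact at 11.6 mm above the canister top.
- **Backing off:** I turned it about 31° anticlockwise. It climbed, then came free and dropped to 4.0 mm onto the seal.
- **Screwing home:** I turned it about 59° clockwise, with measured torque below 0.2 N m until the stop. It ended at about 1.65 mm with 0.59 N m, rising steeply. Vertical force was never above about 7 N in the readings.
- **Checks after release:** The cap sits level at about (547.5, 143), within 1 mm of the measured neck axis. The bar has not turned back. The bottle, flask, beaker and turquoise cap look unmoved, judged by eye only.
- **What did not quite agree:** During tightening the tool drifted about 0.9 mm in x with side forces under 4 N. The stop also came about 2–4° further round than I predicted from the picture of the fins, which is within my measuring error and grip give.

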